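# Close the bench caliper on an offcut and hold its spring cover open to show the scale

## Task

The caliper gauge on the bench has a wooden offcut lying between its open jaws: slide the moving jaw shut by its post until it firmly presses the offcut square and snug against the fixed jaw. Then lift the sprung cover over the scale by its bar handle until it stands 50 degrees open, and finish while still holding it steadily at that angle so that the scale can be read; do not let go, or it springs shut. Leave the offcut clamped and do not disturb the tape measure, battery, sanding block and small box round about.

Things in the scene. Friction and masses are not known exactly. Their poses are not given: they have to be found in the camera images.
- gauge: Grey steel bench caliper gauge, screwed to the bench (it does not move), base plate 110 x 290 x 12 mm. Origin: centre of its underside, on the bench. Its z is up, its y runs along the jaws' travel from the fixed jaw (y -) to the scale housing (y +), its x points away from the robot, turned by at most 0.3 rad. Fixed jaw: steel block 60 mm wide (x), top at z 56 mm, its face at y = -115 mm. Scale housing: x -45 to 45, y 30 to 140, top at z 50 mm, closed by the cover.
- jaw (a joint): Travel of the moving jaw towards the fixed jaw, m: 0 fully open (jaws 95 mm apart), up to 0.070; the gap between the jaws is 0.095 minus this value, so 0.045 when snug on the 50 mm offcut. The slide has about 2.5 N friction and stays where it is left.
- jaw_post (a point): The moving jaw is a steel plate 60 mm wide (gauge x), 20 mm thick (gauge y), top at z 56 mm, with an upright post on it; it slides only along the gauge's y, towards -y to close. This is the point on the centre line of the moving jaw's upright dark post, 84 mm above the bench, where it can be gripped. The post is 18 mm (gauge x) by 20 mm (gauge y) and stands from z 56 mm (top of the jaw) to z 104 mm.
- offcut_center (a point): Centre of the loose wooden offcut, a block 50 x 70 x 44 mm high (92 g), lying on the base plate between the jaws with its 50 mm side roughly along the gauge's y (up to 0.12 rad out of square).
- cover (a joint): Opening angle of the cover, rad: 0 shut, grows as its front edge rises, stop at 1.6; 50 degrees is 0.873. A spring and its weight pull it shut with 2 to 3 N at the handle bar.
- cover_hinge (a point): Middle of the cover's hinge line, 53 mm above the bench, at the far (+x) side of the scale housing; the hinge line runs along the gauge's y. The cover is an aluminium plate, 5 mm thick, reaching 98 mm from the hinge towards the robot.
- handle_bar (a point): Middle of the handle's round bar, 10 mm thick, 74 mm long between its two end posts, parallel to the hinge line above the cover's front edge. With the cover shut it stands 103 mm above the bench (50 mm above the hinge, 47 mm clear height under the bar) and 92 mm nearer the robot than the hinge. The round bar can turn between two fingers that pinch it from the front and back.
- tape: Bystander: tape measure, 71 x 87 x 36 mm, lying on the bench near the robot's right. Origin under its centre.
- battery: Bystander: spare drill battery, 70 x 116 x 61 mm, at the left. Origin under its centre.
- sander: Bystander: brown sanding block, 64 x 107 x 31 mm, behind the gauge. Origin under its centre.
- bits: Bystander: small closed box, 51 x 76 x 50 mm, behind the gauge. Origin under its centre.
- offcut: The same offcut itself; its origin lies under its centre, its own x along its 50 mm side.
Not all that is in view belongs to the job. Leave any grey, pink or red look-alike of the offcut alone.

How it is judged:
On the way, in this order (a step that is already met when the one before it is completed fails the run):
1. the moving jaw presses the offcut against the fixed jaw (over 2 N) (contact force between jaw and offcut above 2 N and value of joint jaw between 0.043 and 0.047 m and y of offcut_center in the frame of gauge between -0.0925 and -0.0875 m and x of offcut_center in the frame of gauge between -0.03 and 0.03 m and z of offcut_center in the frame of gauge between 0.03 and 0.038 m).
2. the cover is held by the fingers at 50 degrees, give or take 6 (value of joint cover between 0.768 and 0.977 rad and contact force between the fingers and cover above 0.5 N), for 0.2 s.
At the end, for the whole second after the job is handed in: The cover is held by the fingers on its handle, still, at 50 degrees open (within 6 degrees), and the offcut lies flat and snug between the jaws (gap 50 mm within 2 mm) (all of step 2 and value of joint jaw between 0.043 and 0.047 m and y of offcut_center in the frame of gauge between -0.0925 and -0.0875 m and x of offcut_center in the frame of gauge between -0.03 and 0.03 m and z of offcut_center in the frame of gauge between 0.03 and 0.038 m and velocity of joint cover between -0.1 and 0.1 rad/s); the arm keeps its last pose, push and grip.
It fails at once if a bystander (tape measure, battery, sanding block or small box) is moved more than 30 mm (distance of tape from where it was at the start of the episode above 0.03 m or distance of battery from where it was at the start of the episode above 0.03 m or distance of sander from where it was at the start of the episode above 0.03 m or distance of bits from where it was at the start of the episode above 0.03 m).
It also fails if it takes over 48 s, if anything falls off the work surface, if the arm or the gripper's body presses on something with over 40 N, if the wrist force passes 120 N, or if a joint passes its speed limit or range.

## Robot

A 6-joint arm with a two-finger parallel gripper is mounted at the origin on the work surface; the furniture and walls round the work are solid. World frame = base frame: x ahead of the robot, y to its left, z up, the work surface at z = 0. Lengths are in m, angles in rad, forces in N, time in s.
With the tool pointing down it reaches from about 0.35 to 0.975 m from the base axis. Payload 4.9 kg.
Tool frame: the origin (TCP) lies midway between the tips of the shut fingers; the grasp point (between the pads) lies 19 mm behind it; z points along the fingers, y is the direction in which the jaws open and shut (so a half turn about z gives the same grasp; the last joint's range is limited). The gripper opens to 85 mm and grips with 20 to 120 N. Pads are 22 mm wide; open, the fingers measure 114 mm over their backs; the gripper's body (76 mm by 85 mm) begins 54 mm behind the grasp point. The pads swing forward as they close: fully open they stand 13 mm farther back than shut.
Start: joints at [-1.26, 0.053, 1.613, -0, 1.476, -0.119], TCP at [0.26, -0.568, 0.231] pointing down, gripper open.
Joint ranges: [-3.01, 3.01], [-1.01, 2.22], [0.06, 2.58], [-1.02, 4.17], [0.09, 2.62], [-3.14, 3.14]. Speed limits (rad/s): [2.57, 2.57, 3.14, 3.14, 3.14, 3.14].

## Interface

Orientations are given as a rotation vector (axis times angle).
In Python, from station import ctrl gives the robot as it stands.
- The arm moves only by the tool jog_arm, never from a script. Its argument "steps" is a list of rows, each an object of numbers: "dx", "dy", "dz": the shift along the world's x, y, z in units of 60 mm (1.0 is 60 mm); "twist": the turn about the world's z in units of 10 degrees (1.0 is 10 degrees). A call has 1 to 5 rows; each row is the pose to reach, as a shift and turn from the pose measured when the call began; what a row does not reach only later rows make up. A row lasts 1/8 s, in which the tool goes at most 62.5 mm and 10.7 degrees, less where a joint would pass 70% of its speed; a pose out of reach is approached as far as the arm can. A call with a gripper value outside its range is refused whole. "gripper" is the closure in counts, from 0 (fully open) to 255 (shut), set as the call begins (left out, the last holds). The fingers move at their own pace and stop on an object; "newtons" is the grip in N (left out, the last holds). Time passes only in rows, so rows that repeat a pose let the fingers close. It gives the time, the measured TCP pose, the force and the opening at its end, in the units of the state.
- ctrl.get_obs(): the state, without advancing time (a new reading comes with each control period).
- ctrl.get_image(name): name is "side" or "top"; returns a dict with "frame" (400x640x3 uint8, red, green, blue), "range_z" (400x640 float32, m along the optical axis (not along the pixel's ray), 0 where there is no reading), "fx", "fy", "cx", "cy" (pixels), "extrinsics" (4x4, takes a point from camera to world coordinates). Camera axes: x right, y down, z forward; pixel columns grow to the right and rows downward; lengths in m; the calibration is good to about 2 mm. A picture is of the moment at which its call begins.
- ctrl.finish_job(): hands the job in, once; it reports no verdict.
The state is a dict: "t": time; "q": joint angles; "dq": joint speeds; "effort": joint torques, N m; "tool_pos": TCP position; "tool_rot": TCP orientation; "contact_force": force on the tool from outside, world axes, zero at the start; "wrist_torque": the same for the moment, N m; "opening": finger opening in m.
Only numpy, scipy, OpenCV 4.12 (cv2) and the standard library are available. Lean on these libraries where they do the work, as an engineer would, in place of code of your own. Each camera call takes 0.05 s, during which the arm holds its last target.

## Working session

There is one attempt and no reset: what is moved stays moved. The work goes in short steps, Python scripts to look and compute and a tool call to move; the robot and the scene stay as the last step left them, time stands still between calls to the robot, and variables do not carry over. Pictures are saved under pics/ and viewed, and the job is handed in when it is done.

Besides the shell and the picture viewer there is one more tool, called after "Call:" as name(argument=value, ...) on one line, values as JSON. jog_arm: Moves the arm, as the interface text tells. Its arguments: {"type":"object","properties":{"steps":{"type":"array"},"gripper":{"type":"number"},"newtons":{"type":"number"}},"required":["steps"]}

```bash
mkdir -p pics; ls
python3 - <<'E'
from station import ctrl
import cv2,numpy as np
o=ctrl.get_obs();print(o)
for n in("side","top"):
    d=ctrl.get_image(n);np.savez(f"{n}0.npz",**d)
    cv2.imwrite(f"pics/{n}0.png",d["frame"][:,:,::-1]);print(n,d["fx"],d["cx"],d["cy"],d["extrinsics"].round(3).tolist())
E
```

```text
pics
{'t': 0.0, 'q': array([-1.26001711e+00,  5.33655941e-02,  1.61426817e+00,  2.12815329e-05,
        1.47599974e+00, -1.19013418e-01]), 'dq': array([ 0.00057031, -0.00161544,  0.00091951,  0.00152466,  0.00073216,
        0.00037385]), 'effort': array([ 5.87070354e-04, -3.93685949e+01, -3.70175099e+01, -9.16528370e-05,
        7.11486849e-03, -7.79474021e-06]), 'tool_pos': array([ 0.26023637, -0.56757236,  0.23007303]), 'tool_rot': array([-3.06734527e+00, -6.69495714e-01,  2.73607653e-04]), 'contact_force': array([ 0.29092644,  0.08362264, -0.88282611]), 'wrist_torque': array([ 0.00463157,  0.0276813 , -0.03048463]), 'opening': 0.08551195865341306}
side 391.9737784614905 316.42687463038874 199.44903010793496 [[0.999, -0.021, 0.042, 0.453], [-0.047, -0.449, 0.893, -0.766], [-0.0, -0.894, -0.449, 0.492], [0.0, 0.0, 0.0, 1.0]]
top 519.4552887485587 321.52966135734954 205.27256943510724 [[0.016, -0.991, 0.13, 0.382], [-1.0, -0.019, -0.022, 0.078], [0.025, -0.13, -0.991, 1.188], [0.0, 0.0, 0.0, 1.0]]
```

View pics/top0.png

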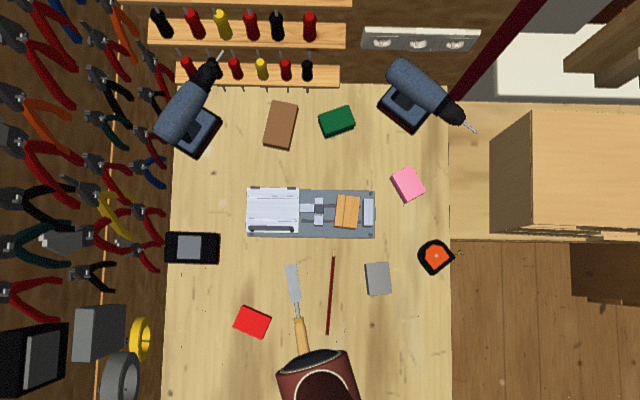

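View pics/side0.png

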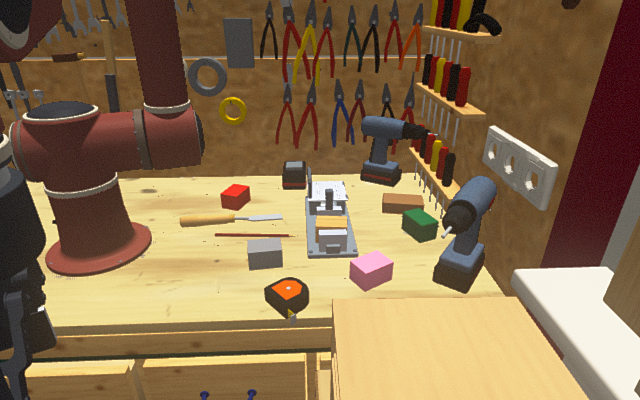

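Top view: gauge around px (312,213), housing on the left, post near (319,211), offcut (347,211), fixed jaw (368,211). I'll zoom in to measure.

```bash
cat > h.py <<'E'
import numpy as np,cv2
def load(n):
    d=np.load(n+".npz");return {k:d[k] for k in d.files}
def ray(d,u,v,z):
    E=d["extrinsics"];r=E[:3,:3]@np.array([(u-d["cx"])/d["fx"],(v-d["cy"])/d["fy"],1]);c=E[:3,3]
    return c+r*(z-c[2])/r[2]
def cloud(d):
    z=d["range_z"];v,u=np.mgrid[:z.shape[0],:z.shape[1]]
    P=np.stack([(u-d["cx"])/d["fx"]*z,(v-d["cy"])/d["fy"]*z,z],-1)
    return P@d["extrinsics"][:3,:3].T+d["extrinsics"][:3,3]
def proj(d,p):
    E=d["extrinsics"];c=E[:3,:3].T@(np.array(p)-E[:3,3]);return d["fx"]*c[0]/c[2]+d["cx"],d["fy"]*c[1]/c[2]+d["cy"]
E
python3 - <<'E'
from h import *
d=load("top0");c=d["frame"][170:260,235:390,::-1];cv2.imwrite("pics/z0.png",cv2.resize(c,None,fx=5,fy=5,interpolation=cv2.INTER_CUBIC))
s=load("side0");c=s["frame"][150:270,280:380,::-1];cv2.imwrite("pics/z1.png",cv2.resize(c,None,fx=5,fy=5,interpolation=cv2.INTER_CUBIC))
P=cloud(d)
for r in (190,200,211,222,228,232):
    print(r,[(u,*P[r,u].round(3)) for u in range(248,384,6)])
E
```

```text
190 [(248, np.float64(0.561), np.float64(0.215), np.float64(0.054)), (254, np.float64(0.562), np.float64(0.202), np.float64(0.054)), (260, np.float64(0.562), np.float64(0.189), np.float64(0.056)), (266, np.float64(0.562), np.float64(0.176), np.float64(0.058)), (272, np.float64(0.562), np.float64(0.163), np.float64(0.054)), (278, np.float64(0.563), np.float64(0.149), np.float64(0.054)), (284, np.float64(0.563), np.float64(0.136), np.float64(0.054)), (290, np.float64(0.562), np.float64(0.123), np.float64(0.06)), (296, np.float64(0.563), np.float64(0.11), np.float64(0.055)), (302, np.float64(0.57), np.float64(0.097), np.float64(0.012)), (308, np.float64(0.571), np.float64(0.083), np.float64(0.012)), (314, np.float64(0.572), np.float64(0.07), np.float64(0.009)), (320, np.float64(0.571), np.float64(0.056), np.float64(0.014)), (326, np.float64(0.571), np.float64(0.042), np.float64(0.013)), (332, np.float64(0.572), np.float64(0.028), np.float64(0.008)), (338, np.float64(0.573), np.float64(0.014), np.float64(0.005)), (344, np.float64(0.573), np.float64(0.001), np.float64(0.01)), (350, np.flo
[... 7060 characters left out ...]
p.float64(0.475), np.float64(0.054), np.float64(0.013)), (326, np.float64(0.475), np.float64(0.041), np.float64(0.013)), (332, np.float64(0.475), np.float64(0.027), np.float64(0.012)), (338, np.float64(0.476), np.float64(0.013), np.float64(0.01)), (344, np.float64(0.476), np.float64(-0.001), np.float64(0.006)), (350, np.float64(0.476), np.float64(-0.014), np.float64(0.015)), (356, np.float64(0.476), np.float64(-0.027), np.float64(0.015)), (362, np.float64(0.477), np.float64(-0.041), np.float64(0.01)), (368, np.float64(0.477), np.float64(-0.055), np.float64(0.012)), (374, np.float64(0.477), np.float64(-0.069), np.float64(0.012)), (380, np.float64(0.478), np.float64(-0.084), np.float64(-0.0))]
```

View pics/z0.png

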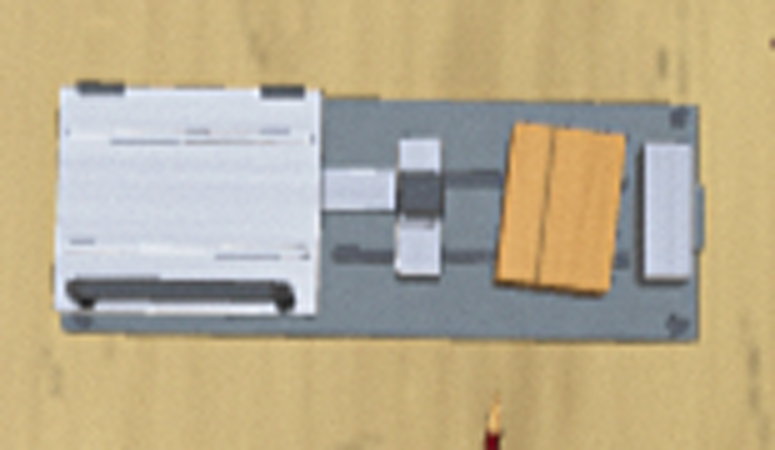

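View pics/z1.png

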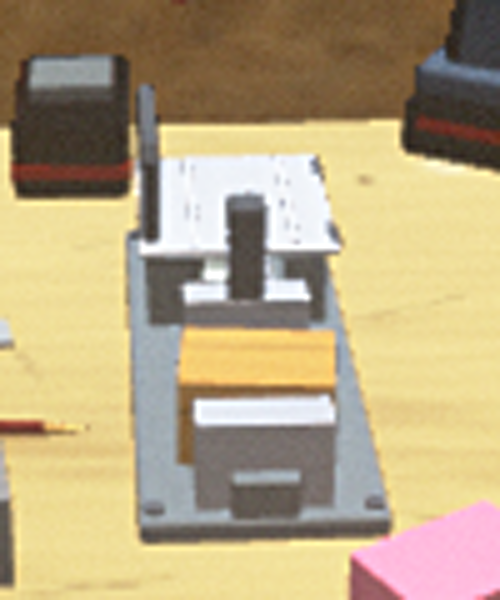

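Run:
```python
from h import *
d=load("top0")
f=lambda x,y,z:ray(d,235+(x-2)/5,170+(y-2)/5,z)
for n,x,y,z in [("barL",85,291,.107),("barR",288,292,.107),("post",420,194,.104),("postTL",399,171,.104),("postBR",442,217,.104),
 ("fjTL",643,143,.056),("fjBL",640,281,.056),("fjTR",691,143,.056),("fjBR",689,281,.056),("mjTL",399,138,.056),("mjBL",396,275,.056),("mjTR",441,138,.056),("mjBR",440,276,.056),("cTL",60,88,.0555),("cTR",320,90,.0555),("cBR",317,316,.0555),("cBL",56,312,.0555),("bTR",697,104,.012),("bBR",697,340,.012),("bBL",62,334,.012),("oTL",516,123,.056),("oTR",626,133,.056),("oBR",608,295,.056),("oBL",496,283,.056)]:
    print(n,f(x,y,z).round(4))
# dark mask for bar/post height from depth
P=cloud(d);m=(P[...,2]>.09)&(P[...,0]>.4)&(P[...,0]<.6)&(abs(P[...,1]-.07)<.16)
n,l,st,c=cv2.connectedComponentsWithStats(m.astype(np.uint8))
for i in range(1,n):
    q=P[l==i];print(st[i],np.median(q,0).round(4),q.min(0).round(3),q.max(0).round(3))
s=load("side0")
for p in[(.475,.16,.103),(.512,.063,.104)]:print(proj(s,p),proj(d,p))
```

```text
barL [0.4734 0.1988 0.107 ]
barR [0.4746 0.1144 0.107 ]
post [0.5172 0.06   0.104 ]
postTL [0.5268 0.069  0.104 ]
postBR [0.5076 0.0506 0.104 ]
fjTL [ 0.5478 -0.0389  0.056 ]
fjBL [ 0.4866 -0.0379  0.056 ]
fjTR [ 0.5482 -0.0601  0.056 ]
fjBR [ 0.487  -0.0595  0.056 ]
mjTL [0.5479 0.0689 0.056 ]
mjBL [0.4873 0.0691 0.056 ]
mjTR [0.5482 0.0503 0.056 ]
mjBR [0.4872 0.0498 0.056 ]
cTL [0.5672 0.2185 0.0555]
cTR [0.5687 0.1041 0.0555]
cBR [0.4687 0.1032 0.0555]
cBL [0.4684 0.2168 0.0555]
bTR [ 0.5729 -0.0682  0.012 ]
bBR [ 0.4643 -0.0686  0.012 ]
bBL [0.4618 0.2191 0.012 ]
oTL [0.5556 0.0173 0.056 ]
oTR [ 0.5521 -0.0313  0.056 ]
oBR [ 0.4802 -0.0239  0.056 ]
oBL [0.4846 0.0252 0.056 ]
[314 205  10   9  85] [0.5163 0.0593 0.1026] [0.508 0.05  0.091] [0.525 0.07  0.108]
[248 226  46   6 219] [0.4737 0.1586 0.1061] [0.469 0.113 0.091] [0.479 0.208 0.112]
(np.float64(308.23557526699983), np.float64(172.84654037503824)) (np.float64(270.4294637886422), np.float64(227.5511470329384))
(np.float64(325.21460532594404), np.float64(188.24109319602584)) (np.float64(317.12014094446073), np.float64(210.82190869477157))
```

Call:
jog_arm(steps=[{"dx": 0.3, "dy": 0.9, "twist": 0.6}, {"dx": 0.65, "dy": 1.8, "twist": 1.2}, {"dx": 1.05, "dy": 2.7, "twist": 1.8}, {"dx": 1.45, "dy": 3.6, "twist": 2.4}, {"dx": 1.85, "dy": 4.5, "twist": 3.0}], gripper=0, newtons=50)

```text
validation failed for argument at $.st...
```

Call:
jog_arm(steps=[{"dx": 0.3, "dy": 0.9, "dz": 0.0, "twist": 0.6}, {"dx": 0.65, "dy": 1.8, "dz": 0.0, "twist": 1.2}, {"dx": 1.05, "dy": 2.7, "dz": 0.0, "twist": 1.8}, {"dx": 1.45, "dy": 3.6, "dz": 0.0, "twist": 2.4}, {"dx": 1.85, "dy": 4.5, "dz": 0.0, "twist": 3.0}], gripper=0, newtons=50)

```text
t: 0.72
tool_pos: [0.3715, -0.2957, 0.2297]
tool_rot: [-2.787, -1.445, 0.001]
contact_force: [0.2, -1.0, 0.6]
opening: 0.0855
```

Call:
jog_arm(steps=[{"dx": 0.35, "dy": 0.9, "dz": 0.0, "twist": 0.6}, {"dx": 0.7, "dy": 1.8, "dz": 0.0, "twist": 1.2}, {"dx": 1.1, "dy": 2.7, "dz": 0.0, "twist": 1.8}, {"dx": 1.5, "dy": 3.6, "dz": 0.0, "twist": 2.4}, {"dx": 1.9, "dy": 4.5, "dz": 0.0, "twist": 3.0}])

```text
t: 1.35
tool_pos: [0.4857, -0.0237, 0.2295]
tool_rot: [-2.315, -2.121, 0.002]
contact_force: [0.8, -0.5, 0.5]
opening: 0.0852
```

Call:
jog_arm(steps=[{"dx": 0.25, "dy": 0.7, "dz": -0.2, "twist": 0.3}, {"dx": 0.5, "dy": 1.4, "dz": -0.4, "twist": 0.6}, {"dx": 0.5, "dy": 1.4, "dz": -0.5, "twist": 0.6}])

```text
t: 1.72
tool_pos: [0.5154, 0.0626, 0.198]
tool_rot: [-2.195, -2.243, 0.004]
contact_force: [-0.3, -0.4, 0.2]
opening: 0.0855
```

Run:
```python
from station import ctrl
from h import *
from scipy.spatial.transform import Rotation as R
o=ctrl.get_obs();M=R.from_rotvec(o["tool_rot"]).as_matrix();print(o["t"],o["tool_pos"],M.round(3))
d=ctrl.get_image("side");cv2.imwrite("pics/s1.png",cv2.resize(d["frame"][100:280,230:430,::-1],None,fx=3,fy=3))
```

```text
1.725 [0.51535684 0.06264286 0.19797364] [[-0.022  1.    -0.004]
 [ 1.     0.022  0.001]
 [ 0.001 -0.004 -1.   ]]
```

View pics/s1.png

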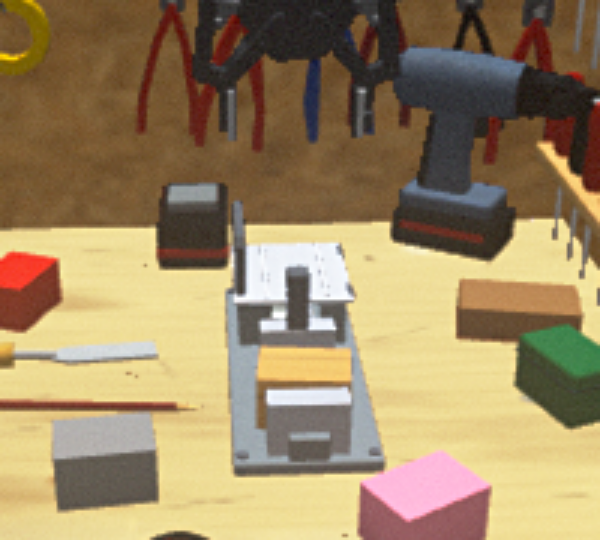

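Call:
jog_arm(steps=[{"dx": 0.03, "dy": -0.04, "dz": -0.7, "twist": -0.1}, {"dx": 0.03, "dy": -0.04, "dz": -1.4, "twist": -0.1}, {"dx": 0.03, "dy": -0.04, "dz": -2.0, "twist": -0.1}, {"dx": 0.03, "dy": -0.04, "dz": -2.15, "twist": -0.1}])

```text
t: 2.28
tool_pos: [0.5143, 0.0578, 0.0657]
tool_rot: [-2.216, -2.216, 0.012]
contact_force: [0.6, 0.4, 0.5]
opening: 0.0852
```

Call:
jog_arm(steps=[{"dx": 0, "dy": 0, "dz": 0, "twist": 0}, {"dx": 0, "dy": 0, "dz": 0, "twist": 0}, {"dx": 0, "dy": 0, "dz": 0, "twist": 0}, {"dx": 0, "dy": 0, "dz": 0, "twist": 0}, {"dx": 0, "dy": 0, "dz": 0, "twist": 0}], gripper=255, newtons=50)

```text
t: 2.9
tool_pos: [0.5191, 0.0577, 0.0678]
tool_rot: [2.22, 2.221, 0.002]
contact_force: [15.3, 1.4, -7.3]
opening: 0.0173
```

Call:
jog_arm(steps=[{"dx": 0.02, "dy": -0.1, "dz": 0, "twist": 0}, {"dx": 0.02, "dy": -0.2, "dz": 0, "twist": 0}, {"dx": 0.02, "dy": -0.3, "dz": 0, "twist": 0}, {"dx": 0.02, "dy": -0.4, "dz": 0, "twist": 0}, {"dx": 0.02, "dy": -0.5, "dz": 0, "twist": 0}])

```text
t: 3.52
tool_pos: [0.5193, 0.0278, 0.0677]
tool_rot: [-2.22, -2.221, -0.0]
contact_force: [-4.0, 2.6, 2.1]
opening: 0.0175
```

Call:
jog_arm(steps=[{"dx": 0, "dy": -0.05, "dz": 0, "twist": 0}, {"dx": 0, "dy": -0.1, "dz": 0, "twist": 0}, {"dx": 0, "dy": -0.15, "dz": 0, "twist": 0}, {"dx": 0, "dy": -0.2, "dz": 0, "twist": 0}, {"dx": 0, "dy": -0.2, "dz": 0, "twist": 0}])

```text
t: 4.15
tool_pos: [0.5193, 0.0189, 0.0677]
tool_rot: [-2.217, -2.218, -0.008]
contact_force: [-0.9, 15.3, -0.1]
opening: 0.0173
```

Call:
jog_arm(steps=[{"dx": 0, "dy": -0.07, "dz": 0, "twist": 0}, {"dx": 0, "dy": -0.12, "dz": 0, "twist": 0}, {"dx": 0, "dy": -0.12, "dz": 0, "twist": 0}])

```text
t: 4.53
tool_pos: [0.5194, 0.0188, 0.0677]
tool_rot: [-2.211, -2.209, -0.027]
contact_force: [0.2, 31.7, 1.2]
opening: 0.0176
```

Run:
```python
from station import ctrl
from h import *
for n,c in (("top",(170,260,235,390)),("side",(150,270,280,380))):
    d=ctrl.get_image(n);np.savez(n+"1.npz",**d);cv2.imwrite(f"pics/{n}1.png",cv2.resize(d["frame"][c[0]:c[1],c[2]:c[3],::-1],None,fx=5,fy=5,interpolation=cv2.INTER_CUBIC))
```

```text
(no output)
```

View pics/top1.png

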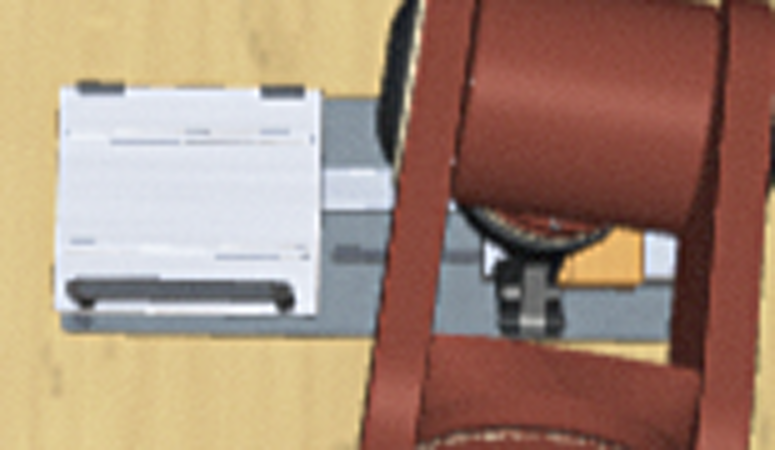

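View pics/side1.png

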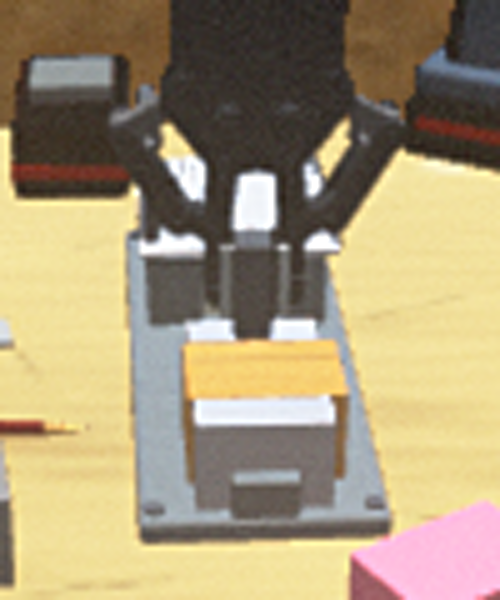

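Call:
jog_arm(steps=[{"dx": 0, "dy": 0, "dz": 0, "twist": 0}, {"dx": 0, "dy": 0, "dz": 0, "twist": 0}, {"dx": 0, "dy": 0, "dz": 0, "twist": 0}, {"dx": 0, "dy": 0, "dz": 0, "twist": 0}, {"dx": 0, "dy": 0, "dz": 0, "twist": 0}], gripper=0)

```text
t: 5.25
tool_pos: [0.5195, 0.0184, 0.0677]
tool_rot: [-2.212, -2.209, -0.026]
contact_force: [-0.3, 0.0, 0.8]
opening: 0.0852
```

Call:
jog_arm(steps=[{"dx": 0, "dy": 0, "dz": 0.6, "twist": 0}, {"dx": 0, "dy": 0, "dz": 1.4, "twist": 0}, {"dx": -0.2, "dy": 0.7, "dz": 2.0, "twist": 0}, {"dx": -0.5, "dy": 1.5, "dz": 2.0, "twist": 0}, {"dx": -0.75, "dy": 2.3, "dz": 2.0, "twist": 0}])

```text
t: 5.88
tool_pos: [0.4744, 0.1575, 0.1888]
tool_rot: [-2.214, -2.209, -0.029]
contact_force: [0.4, 0.0, -0.9]
opening: 0.0852
```

Run:
```python
from station import ctrl
from h import *
from scipy.spatial.transform import Rotation as R
for n,c in (("top",(170,260,235,390)),("side",(120,270,260,390))):
    d=ctrl.get_image(n);np.savez(n+"2.npz",**d);cv2.imwrite(f"pics/{n}2.png",cv2.resize(d["frame"][c[0]:c[1],c[2]:c[3],::-1],None,fx=4,fy=4,interpolation=cv2.INTER_CUBIC))
o=ctrl.get_obs();print(o["tool_pos"],R.from_rotvec(o["tool_rot"]).as_matrix().round(3))
```

```text
[0.47309056 0.15959715 0.187932  ] [[-0.004  1.     0.001]
 [ 1.     0.004  0.024]
 [ 0.024  0.001 -1.   ]]
```

View pics/top2.png

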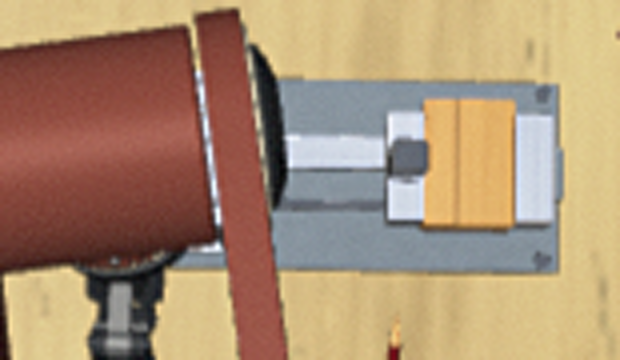

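View pics/side2.png

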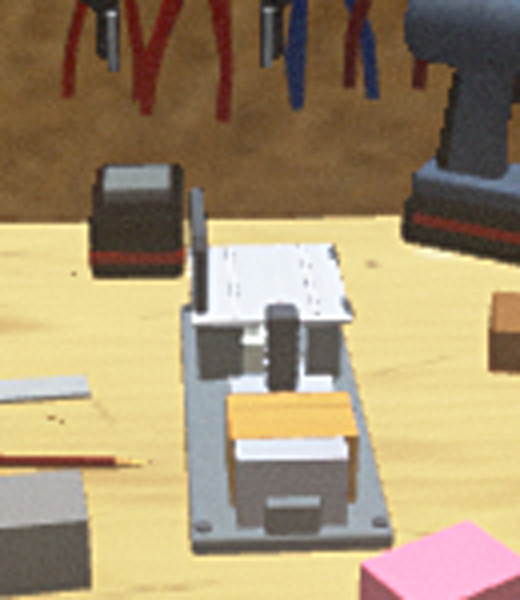

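Call:
jog_arm(steps=[{"dx": 0.03, "dy": -0.03, "dz": -0.6, "twist": 0}, {"dx": 0.03, "dy": -0.03, "dz": -1.2, "twist": 0}, {"dx": 0.03, "dy": -0.03, "dz": -1.7, "twist": 0}, {"dx": 0.03, "dy": -0.03, "dz": -1.7, "twist": 0}])

```text
t: 6.48
tool_pos: [0.4728, 0.1567, 0.0831]
tool_rot: [-2.204, -2.211, -0.019]
contact_force: [0.1, 1.3, -0.8]
opening: 0.0854
```

Call:
jog_arm(steps=[{"dx": 0, "dy": 0, "dz": 0, "twist": 0}, {"dx": 0, "dy": 0, "dz": 0, "twist": 0}, {"dx": 0, "dy": 0, "dz": 0, "twist": 0}, {"dx": 0, "dy": 0, "dz": 0, "twist": 0}, {"dx": 0, "dy": 0, "dz": 0, "twist": 0}], gripper=255, newtons=40)

```text
t: 7.1
tool_pos: [0.4759, 0.1568, 0.0841]
tool_rot: [-2.208, -2.215, -0.029]
contact_force: [10.1, 0.7, -5.1]
opening: 0.0086
```

Call:
jog_arm(steps=[{"dx": 0.08, "dy": 0, "dz": 0.13, "twist": 0}, {"dx": 0.17, "dy": 0, "dz": 0.25, "twist": 0}, {"dx": 0.27, "dy": 0, "dz": 0.37, "twist": 0}, {"dx": 0.38, "dy": 0, "dz": 0.47, "twist": 0}, {"dx": 0.5, "dy": 0, "dz": 0.57, "twist": 0}])

```text
t: 7.72
tool_pos: [0.5044, 0.1568, 0.1191]
tool_rot: [-2.205, -2.213, -0.023]
contact_force: [-8.3, -0.6, 3.7]
opening: 0.0083
```

Run:
```python
from station import ctrl
from h import *
d=ctrl.get_image("side");np.savez("side3.npz",**d);c=(100,270,260,390);cv2.imwrite(f"pics/side3.png",cv2.resize(d["frame"][c[0]:c[1],c[2]:c[3],::-1],None,fx=3.5,fy=3.5,interpolation=cv2.INTER_CUBIC))
o=ctrl.get_obs();print(o["tool_pos"],o["contact_force"],o["opening"])
```

```text
[0.50602077 0.15683781 0.12042667] [-8.16183257 -0.93050118  6.26688819] 0.008164512408138452
```

View pics/side3.png

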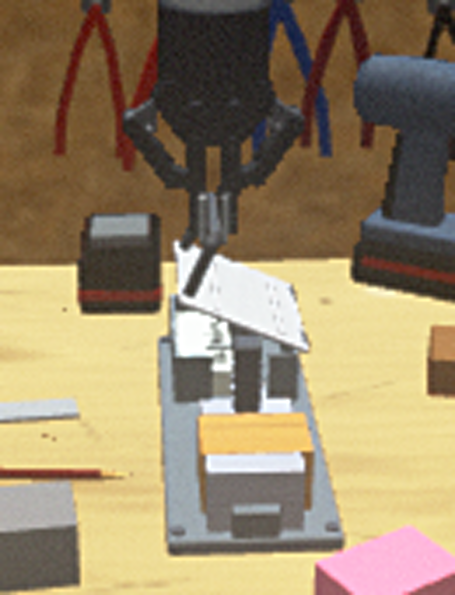

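Call:
jog_arm(steps=[{"dx": 0.12, "dy": 0, "dz": 0.05, "twist": 0}, {"dx": 0.25, "dy": 0, "dz": 0.12, "twist": 0}, {"dx": 0.4, "dy": 0, "dz": 0.18, "twist": 0}, {"dx": 0.54, "dy": 0, "dz": 0.23, "twist": 0}, {"dx": 0.68, "dy": 0, "dz": 0.27, "twist": 0}])

```text
t: 8.4
tool_pos: [0.5478, 0.157, 0.1395]
tool_rot: [-2.207, -2.215, -0.028]
contact_force: [-5.9, 0.9, 5.3]
opening: 0.0086
```

Call:
jog_arm(steps=[{"dx": 0, "dy": 0, "dz": 0, "twist": 0}, {"dx": 0, "dy": 0, "dz": 0, "twist": 0}, {"dx": 0, "dy": 0, "dz": 0, "twist": 0}])

```text
t: 8.78
tool_pos: [0.5475, 0.157, 0.1396]
tool_rot: [-2.207, -2.215, -0.027]
contact_force: [-4.2, 1.0, 0.3]
opening: 0.0083
```

Run:
```python
from station import ctrl
from h import *
o=ctrl.get_obs();print(o["t"],o["tool_pos"],o["contact_force"],o["opening"])
for n,c in (("top",(160,260,235,390)),("side",(100,270,260,390))):
    d=ctrl.get_image(n);np.savez(n+"4.npz",**d);cv2.imwrite(f"pics/{n}4.png",cv2.resize(d["frame"][c[0]:c[1],c[2]:c[3],::-1],None,fx=3.5,fy=3.5,interpolation=cv2.INTER_CUBIC))
p=o["tool_pos"];dx,dz=p[0]-.4759,p[2]-.0841
print(np.degrees(np.arctan2(.05+dz,.092-dx))-28.52, np.hypot(.05+dz,.092-dx))
```

```text
8.775 [0.54748403 0.15699605 0.13957096] [-4.23421465  1.02088047  0.29447457] 0.008348517846761336
50.52476568941533 0.10742875032615432
```

View pics/side4.png

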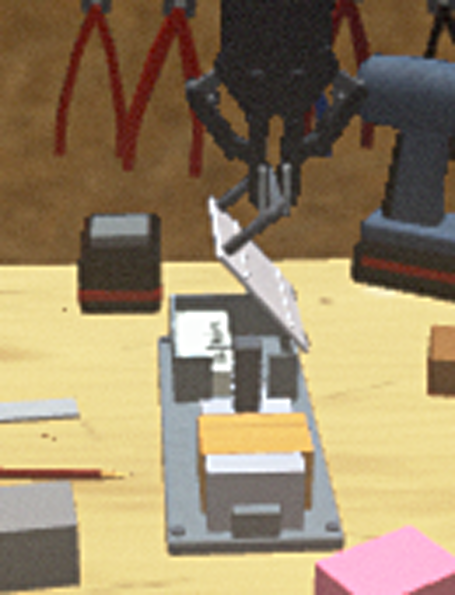

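View pics/top4.png

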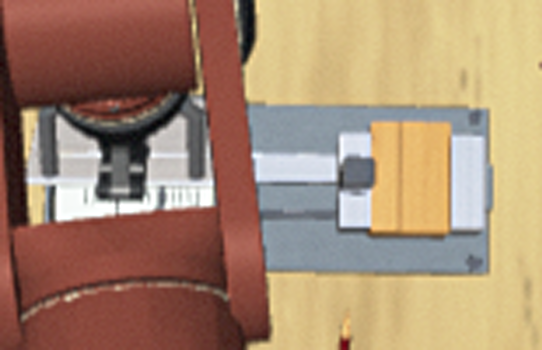

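Run:
```python
from h import *
for f in("side0","side4"):
  pass
d=load("side4");E=d["extrinsics"]
def ry(x,y,Y):
    u=260+(x-1.5)/3.5;v=100+(y-1.5)/3.5
    r=E[:3,:3]@np.array([(u-d["cx"])/d["fx"],(v-d["cy"])/d["fy"],1]);c=E[:3,3];return c+r*(Y-c[1])/r[1]
h=ry(307,350,.104);a=ry(227,252,.104);b=ry(211,199,.217)
print(h,a,b)
for q,hh in((a,h),(b,np.array([.567,.217,.0555])),(a,np.array([.567,.1,.0555]))):
    print(np.degrees(np.arctan2(q[2]-hh[2],hh[0]-q[0])),np.hypot(q[2]-hh[2],hh[0]-q[0]))
P=cloud(load("top4"));m=(P[...,1]>.11)&(P[...,1]<.21)&(P[...,0]>.48)&(P[...,0]<.58)&(P[...,2]>.06)&(P[...,2]<.14)
f=d["range_z"]
for n in("side4","top4"):
    D=load(n);P=cloud(D);g=D["frame"].astype(int)
    m=(P[...,1]>.107)&(P[...,1]<.212)&(P[...,0]>.49)&(P[...,0]<.575)&(P[...,2]>.058)&(P[...,2]<.135)&(g.min(-1)>130)
    q=P[m][:,[0,2]].astype(np.float32);print(n,len(q))
    if len(q)>10:
        l=cv2.fitLine(q,cv2.DIST_HUBER,0,.01,.01).ravel();print(l,np.degrees(np.arctan2(l[1],-l[0])))
```

```text
[0.57050131 0.104      0.05232717] [0.51261383 0.104      0.12907073] [0.5078114  0.217      0.12575789]
52.972833986268206 0.09612769471331807
49.88761397779014 0.09186653999807301
53.526832529679304 0.09149047862504558
side4 265
[ 0.6460276  -0.763314    0.53679234  0.09509082] -130.24277
top4 456
[ 0.6452396  -0.76398027  0.5276969   0.10398098] -130.18362
```

The depth fit of the cover plane gives 49.8° in both views, and the offcut is square between the jaws. I'm handing in while still holding the handle.

Run:
```python
from station import ctrl
o=ctrl.get_obs();print(o["t"],o["tool_pos"],o["opening"],abs(o["dq"]).max())
print(ctrl.finish_job())
```

```text
8.875 [0.54751477 0.1569759  0.13957882] 0.008322029001511057 0.0015238352102999386
the job is handed in; nothing more can be done
None
```

I clamped the offcut against the fixed jaw, opened the cover to about 50°, and handed the job in at 8.9 s with the fingers still gripping the bar. `finish_job` gives no verdict, so the results below are my own measurements.

**Jaw:** I gripped the moving jaw's post and slid it about 39 mm until it stopped. The wrist reading then reached about 32 N with no further travel. After I released the post, the top and side pictures showed the offcut square and snug between the jaws. I judged this by eye in the pictures and from the arm's travel, and did not measure the final gap.

**Cover:** Fitting a line to the cover's depth points gave 49.8° from both cameras. Other readings were:

| Check | Angle |
|---|---|
| Depth fit, both views | 49.8° |
| Tool position along the arc | 50.5° |
| Hand-picked edge corners in the side picture | 49.9° to 53.5° |

All of these are within the 6° limit. The tool position suggested an arc radius about 3 mm larger than the 105 mm geometry, probably because the bar slipped slightly in the pads.

**At hand-in:** The arm was still, with the fingers 8.3 mm apart on the bar at a 40 N grip. The arm's moves stayed clear of the bystanders, and they looked undisturbed where they were in view, but I did not measure their final positions.

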